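# Hold a lug bracket against the sprung stop

## Robot

A 6-joint arm with a two-finger parallel gripper is mounted at the origin on a cart in front of the work surface, level with it; the furniture and walls round the work are solid. World frame = base frame: x ahead of the robot, y to its left, z up, the work surface at z = 0. Lengths are in mm, angles in rad, forces in N, time in s.
With the tool pointing down it reaches from about 300 to 775 mm from the base axis. Payload 14.6 kg.
Tool frame: the origin (TCP) lies between the finger pads; the fingertips stand 11 mm ahead of it and the grasp point (between the pads) lies 8 mm behind it; z points along the fingers, y is the direction in which the jaws open and shut (so a half turn about z gives the same grasp; the last joint's range is limited). The gripper opens to 94 mm and grips with 3 to 60 N. Pads are 16 mm wide; open, the fingers measure 119 mm over their backs; the gripper's body (75 mm by 177 mm) begins 78 mm behind the grasp point.
Start: joints at [-1.367, 0.3, 1.521, -0, 1.321, -0.067], TCP at [147.12, -529.948, 194.946] pointing down, gripper open.
Joint ranges: [-3.03, 3.03], [-0.79, 2.21], [0.23, 2.52], [-1.04, 4.18], [0, 3.07], [-2.55, 2.55]. Speed limits (rad/s): [2.22, 2.22, 2.57, 3.14, 3.14, 3.14].

## Interface

Orientations are given as [roll, pitch, yaw] about the fixed x, y, z axes, in that order (R = Rz(yaw) Ry(pitch) Rx(roll)).
In Python, from cell import * gives the robot as it stands.
- The arm moves only by the tool arm_command, never from a script. Its argument "deltas" is a list of rows, each an object with "xyz": the shift along the world's x, y, z in m, a list of three; "turn": the turn, a rotation vector about the world's x, y, z in rad, a list of three. A call has 1 to 12 rows; each row shifts and turns the commanded pose from where the row before left it; what a row does not reach is not made up. A row lasts 1/8 s, in which the tool goes at most 62.5 mm and 10.7 degrees, less where a joint would pass 70% of its speed; a pose out of reach is approached as far as the arm can. A call with a gripper value outside its range is refused whole. "gripper" is the closure, from 0 (fully open) to 1 (shut), set as the call begins (left out, the last holds). The fingers move at their own pace and stop on an object; "force" is the grip in N (left out, the last holds). Time passes only in rows, so rows that do not move let the fingers close. It gives the time, the measured TCP pose, the force and the opening at its end, in the units of the state.
- read_state(): the state, without advancing time (a new reading comes with each control period).
- camera(name): name is "scene" or "top"; returns a dict with "color" (400x640x3 uint8, red, green, blue), "fx", "fy", "cx", "cy" (pixels), "rvec" (rotation vector, rad) and "tvec" (3), from world to camera coordinates, as OpenCV has them. Camera axes: x right, y down, z forward; pixel columns grow to the right and rows downward; lengths in mm; the calibration is good to about 2 mm. A picture is of the moment at which its call begins. There is no depth.
- sign_off(): hands the job in, once; it reports no verdict.
The state is a dict: "clock": time; "joints": joint angles; "qd": joint speeds; "effort": joint torques, N m; "eef_pos": TCP position; "eef_rot": TCP orientation; "wrist_force": force on the tool from outside, world axes, zero at the start; "moment": the same for the moment, N m; "finger_gap": finger opening in mm.
Only numpy, scipy, OpenCV 4.12 (cv2) and the standard library are available. Lean on these libraries where they do the work, as an engineer would, in place of code of your own. Each camera call takes 0.05 s, during which the arm holds its last target.

## Task

Take the larger of the two steel lug brackets and lay it flat in the pocket of the clamping fixture, between the side rails and clear of the stop, with its two-hole end towards the sprung stop. Then slide it forward against the stop until the stop's pointers stand between the two black lines on the white scales, keep it steadily pressed there for three seconds, and finish while still holding it pressed so that I can fit the bolts. Never drive the stop to the end of its travel, and leave the smaller bracket, the ratchet and the bearing where they are.

Things in the scene. Friction and masses are not known exactly. Their poses are not given: they have to be found in the camera images.
- fixture: Clamping fixture fixed to the bench: grey steel bed 280 x 112 x 12 mm; origin at the centre of its underside, z up, x = pressing direction, towards the stop. Pocket on the bed: 58 mm wide between dark side rails, from a dark end rail at x = -75 mm to the stop's face at x = +45 mm (unpressed). Rails 8 mm high above the bed; behind the stop a fixed guide block 30 mm high, x = 101 to 133 mm.
- pocket (a point): Centre of the fixture on the upper face of its bed (12 mm above the bench), axes as the fixture.
- stop (a joint): Travel of the sprung steel stop block (54 mm wide, 16 thick, 27 high above the bed) along the fixture's +x, m: 0 unpressed, 0.030 end of travel. Spring: 3 N to start, then 0.5 N per mm (10 N at 0.014). A pointer bar at each side runs over a white scale with two black lines; it stands on them at 0.007 and 0.021 (6.5 and 13.5 N).
- stop_face (a point): Middle of the stop's pressing face, 4 mm above the bed; moves with the stop, axes as the fixture.
- bracket_lug (a point): Centre of the upright lug of the larger steel bracket, 31 mm above its underside. Foot plate 84 x 50 x 8 mm (x, y, z); round-topped lug in its middle, 12 mm thick (y), 39 mm long (x), top 54 mm above the underside; a brass bush with a dark bore sits flush near its top. Two 9 mm holes near the foot's +x end. x towards the two-hole end, z up. 0.25 to 0.5 kg.
- bracket_front (a point): Middle of the front edge (two-hole end) of the larger bracket's foot, 42 mm from the lug's centre along the bracket's x and 4 mm above its underside.
- small_bracket_lug (a point): Centre of the lug of the smaller bracket (same form, foot 60 x 38 x 8 mm, 40 mm high), 24 mm above its underside; a bystander.
- ratchet: Ratchet handle, 36 x 210 x 35 mm, lying on the bench; a bystander.
- bearing: Ball bearing, 62 mm diameter, 16 mm high, lying on the bench; a bystander.
Not all that is in view belongs to the job. Leave any brown or turquoise look-alike of the part that bears bracket_lug alone.

How it is judged:
By the outcome, as a careful person would: the job done as asked, in the order asked, and still so for the second after the job is handed in, while the arm keeps its last pose, push and grip.
It also fails if it takes over 48 s, if anything falls off the work surface, if the arm or the gripper's body presses on something with over 40 N, if the wrist force passes 120 N, or if a joint passes its speed limit or range.

## Working session

There is one attempt and no reset: what is moved stays moved. The work goes in short steps, Python scripts to look and compute and a tool call to move; the robot and the scene stay as the last step left them, time stands still between calls to the robot, and variables do not carry over. Pictures are saved under pics/ and viewed, and the job is handed in when it is done.

Besides the shell and the picture viewer there is one more tool, called after "Emit:" as name(argument=value, ...), one argument or row to a line, values as JSON. arm_command: Moves the arm, as the interface text tells. Its arguments: {"type":"object","properties":{"deltas":{"type":"array","items":{"type":"object","properties":{"xyz":{"type":"array","items":{"type":"number"}},"turn":{"type":"array","items":{"type":"number"}}}}},"gripper":{"type":"number"},"force":{"type":"number"}},"required":["deltas"]}

```bash
mkdir -p pics; ls
python3 - <<'E'
from cell import *
import cv2
print(read_state())
for n in("scene","top"):
    c=camera(n); cv2.imwrite(f"pics/{n}0.png",c["color"][:,:,::-1]); print({k:v for k,v in c.items() if k!="color"})
E
```

```text
pics
{'clock': 0.0, 'joints': array([-1.36656456e+00,  3.00477709e-01,  1.52160183e+00, -4.16157011e-05,
        1.32069156e+00, -6.66125786e-02]), 'qd': array([-9.20084741e-04, -3.38891190e-04,  2.35483870e-04, -5.93650243e-04,
       -4.75817639e-05, -1.51324052e-04]), 'effort': array([-4.24569644e-04, -5.31802511e+01, -3.52738237e+01,  7.08405278e-02,
        2.44555034e-02, -7.83539804e-05]), 'eef_pos': array([ 147.07187377, -529.6780459 ,  194.37393497]), 'eef_rot': array([-3.14041414e+00, -3.82219792e-05,  2.70854645e-01]), 'wrist_force': array([ 0.05822609,  0.8012275 , -0.08953728]), 'moment': array([-0.03551904, -0.01608596,  0.00473781]), 'finger_gap': 93.9607387319774}
{'fx': 492.32513426762614, 'fy': 492.32513426762614, 'cx': 316.25423805159636, 'cy': 205.83960155384327, 'rvec': array([ 0.96166965, -2.58481803,  0.96053142]), 'tvec': array([ 371.99001498,  312.03032199, 1323.20541292])}
{'fx': 490.5554497264638, 'fy': 490.5554497264638, 'cx': 315.9055501217897, 'cy': 210.64713982336497, 'rvec': array([ 2.15959907, -2.22080642,  0.0907265 ]), 'tvec': array([ -23.68442203,  520.93696427, 1430.04958722])}
```

View pics/scene0.png

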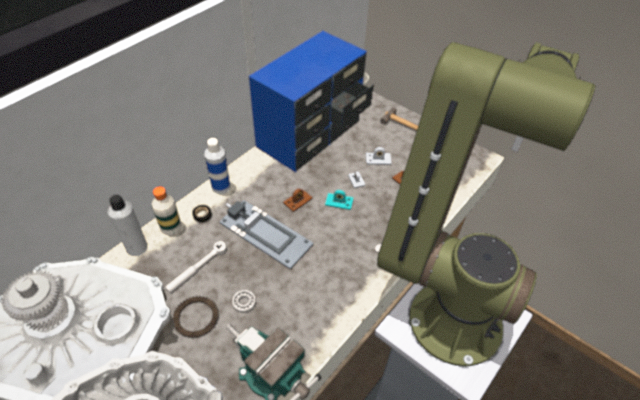

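View pics/top0.png

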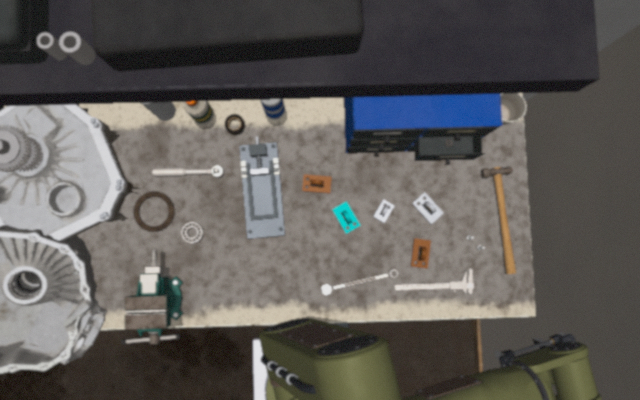

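```bash
cat > h.py <<'E'
from cell import *
import cv2,numpy as np
def ray(c,uv,z):
    R,_=cv2.Rodrigues(np.array(c["rvec"],float)); t=np.array(c["tvec"],float)
    d=R.T@np.array([(uv[0]-c["cx"])/c["fx"],(uv[1]-c["cy"])/c["fy"],1.]); o=-R.T@t
    return o+d*(z-o[2])/d[2]
def proj(c,P):
    K=np.array([[c["fx"],0,c["cx"]],[0,c["fy"],c["cy"]],[0,0,1.]])
    return cv2.projectPoints(np.array(P,float).reshape(-1,1,3),np.array(c["rvec"],float),np.array(c["tvec"],float),K,None)[0].reshape(-1,2)
def crop(c,x0,y0,x1,y1,s,name):
    im=cv2.resize(c["color"][y0:y1,x0:x1,::-1],None,fx=s,fy=s,interpolation=cv2.INTER_CUBIC)
    cv2.imwrite("pics/"+name,im)
E
python3 - <<'E'
from h import *
t=camera("top"); s=camera("scene")
crop(t,225,130,305,245,5,"t_fix.png")
crop(t,365,180,455,240,8,"t_br.png")
crop(s,340,140,410,195,10,"s_br.png")
crop(s,210,190,320,275,7,"s_fix.png")
for n,uv in dict(big=(428,208),small=(384,211),fixTop=(258,145),fixBot=(266,237)).items(): print(n,ray(t,uv,8))
E
```

```text
big [ 519.53664796 -372.93715353    8.        ]
small [ 514.19490751 -241.16451501    8.        ]
fixTop [723.04754251 129.74508841   8.        ]
fixBot [446.71708647 111.57311769   8.        ]
```

View pics/t_fix.png

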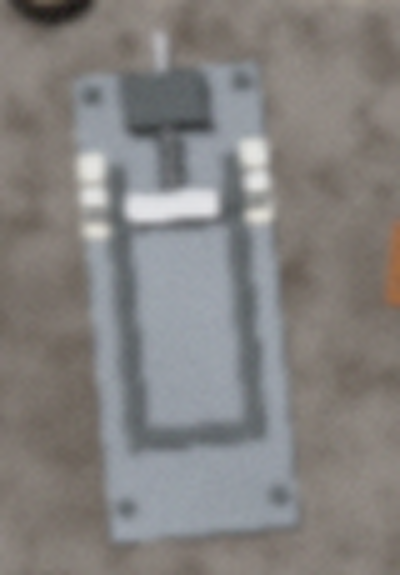

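View pics/t_br.png

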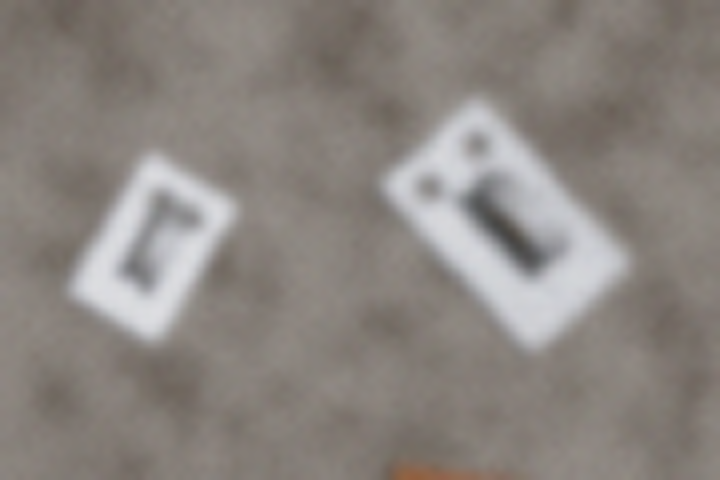

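View pics/s_br.png

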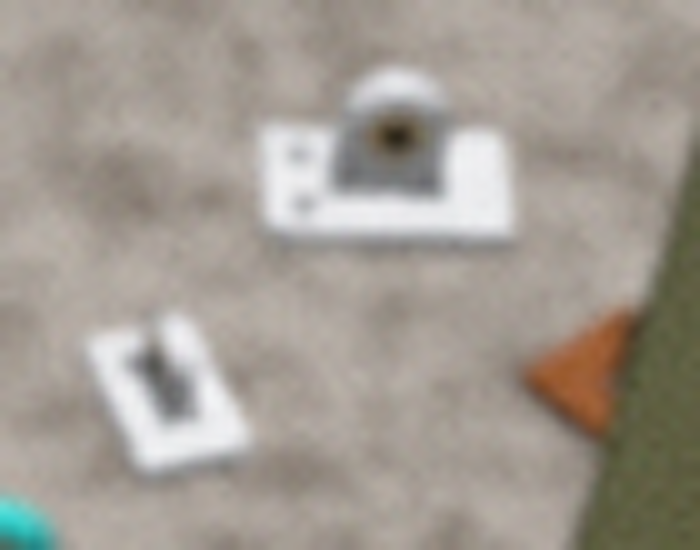

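View pics/s_fix.png

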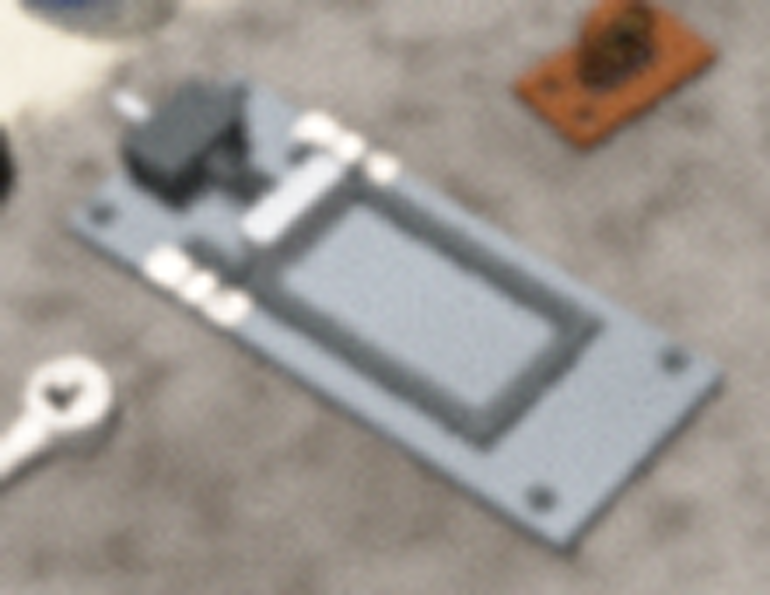

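Run:
```python
from h import *
for n in("top","scene"):
    c=camera(n); im=c["color"]; 
    up=cv2.resize(im,None,fx=4,fy=4,interpolation=cv2.INTER_CUBIC).astype(int)
    g=up.min(2)
    m=((g>165)).astype(np.uint8)
    k=cv2.findContours(m,cv2.RETR_EXTERNAL,cv2.CHAIN_APPROX_NONE)[0]
    exp=proj(c,[[519,-373,8],[514,-241,8]])
    for nm,e in zip(("big","small"),exp):
        best=min((q for q in k if cv2.contourArea(q)>1500),key=lambda q:np.linalg.norm(q.reshape(-1,2).mean(0)/4-e))
        q=(best.reshape(-1,2)+.5)/4-.5
        # rect in world plane z=8
        W=np.array([ray(c,p,8)[:2] for p in q]).astype(np.float32)
        r=cv2.minAreaRect(W); print(n,nm,e,r,"quad",cv2.boxPoints(r).round(1).tolist())
    # dark holes of fixture in top, fixture corners: blue-grey mask
    hsv=cv2.cvtColor(up.clip(0,255).astype(np.uint8),cv2.COLOR_RGB2HSV)
    e=proj(c,[585,120,12])[0].astype(int); print("bed colour",im[e[1],e[0]])
    d=up[:,:,2]-up[:,:,0]
    m=(d>8).astype(np.uint8)
    box=np.zeros_like(m); 
    x0,x1,y0,y1=(225,305,130,245) if n=="top" else (205,325,185,275)
    box[y0*4:y1*4,x0*4:x1*4]=1; m*=box
    m=cv2.morphologyEx(m,cv2.MORPH_OPEN,np.ones((5,5)))
    cv2.imwrite(f"pics/m_{n}.png",cv2.resize(m[y0*4:y1*4,x0*4:x1*4]*255,None,fx=1,fy=1))
    k=max(cv2.findContours(m,cv2.RETR_EXTERNAL,cv2.CHAIN_APPROX_NONE)[0],key=cv2.contourArea)
    W=np.array([ray(c,(p+.5)/4-.5,12)[:2] for p in k.reshape(-1,2)]).astype(np.float32)
    r=cv2.minAreaRect(W); print(n,"fix",r,cv2.boxPoints(r).round(1).tolist())
```

```text
top big [428.02901541 208.17868652] ((520.9231567382812, -372.0396423339844), (86.28787231445312, 51.468238830566406), 40.57925033569336) quad [[471.3999938964844, -380.6000061035156], [504.8999938964844, -419.6000061035156], [570.4000244140625, -363.5], [537.0, -324.3999938964844]]
top small [383.94740456 211.06674335] ((515.7350463867188, -240.30795288085938), (40.9478759765625, 62.501609802246094), 57.76655578613281) quad [[478.3999938964844, -241.0], [531.2000122070312, -274.29998779296875], [553.0999755859375, -239.6999969482422], [500.20001220703125, -206.3000030517578]]
bed colour [157 162 170]
top fix ((541.5447387695312, 117.83136749267578), (185.9884033203125, 109.76384735107422), 3.684558391571045) [[445.20001220703125, 166.60000610351562], [452.29998779296875, 57.099998474121094], [637.9000244140625, 69.0], [630.7999877929688, 178.60000610351562]]
scene big [378.9724023  157.67806796] ((523.5316772460938, -371.4101867675781), (95.64368438720703, 58.65596008300781), 40.419185638427734) quad [[468.1000061035156, -380.1000061035156], [506.1000061035156, -424.70001220703125], [579.0, -362.70001220703125], [540.9000244140625, -318.1000061035156]]
scene small [357.16299746 178.9877147 ] ((518.4744262695312, -242.0762481689453), (45.95283508300781, 71.4197769165039), 57.27633285522461) quad [[476.0, -242.10000610351562], [536.0999755859375, -280.70001220703125], [560.9000244140625, -242.10000610351562], [500.8999938964844, -203.39999389648438]]
bed colour [185 191 199]
scene fix ((537.4638671875, 120.54457092285156), (179.71475219726562, 111.8354721069336), 3.716765880584717) [[444.20001220703125, 170.5], [451.3999938964844, 58.900001525878906], [630.7999877929688, 70.5999984741211], [623.5, 182.1999969482422]]
```

View pics/m_top.png

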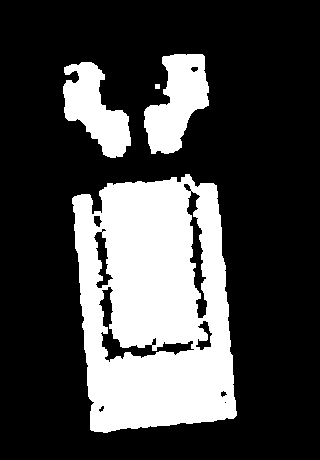

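View pics/m_scene.png

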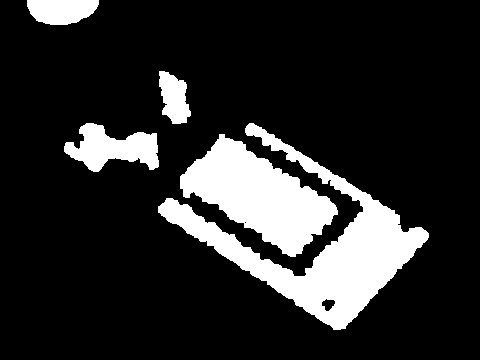

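Run:
```python
from h import *
t=camera("top"); s=camera("scene")
H=np.array([(92,95),(243,81),(126,508),(280,495)])/5+[225,130]-.4
P=np.array([ray(t,h,12) for h in H]); print(P.round(1),P.mean(0))
f=(P[:2].mean(0)-P[2:].mean(0)); print("yaw",np.arctan2(f[1],f[0]),np.hypot(f[0],f[1]))
Hs=np.array([(100,215),(675,360),(541,497)])/7+[210,190]-.43
Q=np.array([ray(s,h,12) for h in Hs]); print(Q.round(1),(Q[0]+Q[1])/2)
# bush of the lug: ray plane height 40
print("bush scene",[ray(s,(379,153),z).round(1) for z in (34,38,42)], proj(s,[521,-372,31]),proj(t,[521,-372,31]))
R=cv2.Rodrigues(s["rvec"])[0];print("cams",(-R.T@s["tvec"]),(-cv2.Rodrigues(t["rvec"])[0].T@t["tvec"]))
```

```text
[[712.5 174.3  12. ]
 [718.6  84.   12. ]
 [465.1 158.6  12. ]
 [470.2  67.6  12. ]] [591.59870819 121.12501444  12.        ]
yaw 0.0645975588190794 248.39866382108255
[[714.2 174.8  12. ]
 [471.8  67.4  12. ]
 [467.3 156.7  12. ]] [593.01858039 121.07920799  12.        ]
bush scene [array([ 519. , -367.9,   34. ]), array([ 516.9, -364.2,   38. ]), array([ 514.7, -360.4,   42. ])] [[379.1105441 152.7503584]] [[429.52510867 206.90951999]]
cams [ -99.6901037   727.95763538 1202.80988614] [ 416.82116978  -20.41154996 1463.83796083]
```

Emit:
arm_command(
  deltas=[
    {"xyz": [0.0312,0.0131,-0.006],"turn": [0,0,0.0365]},
    {"xyz": [0.0312,0.0131,-0.006],"turn": [0,0,0.0365]},
    {"xyz": [0.0312,0.0131,-0.006],"turn": [0,0,0.0365]},
    {"xyz": [0.0312,0.0131,-0.006],"turn": [0,0,0.0365]},
    {"xyz": [0.0312,0.0131,-0.006],"turn": [0,0,0.0365]},
    {"xyz": [0.0312,0.0131,-0.006],"turn": [0,0,0.0365]},
    {"xyz": [0.0312,0.0131,-0.006],"turn": [0,0,0.0365]},
    {"xyz": [0.0312,0.0131,-0.006],"turn": [0,0,0.0365]},
    {"xyz": [0.0312,0.0131,-0.006],"turn": [0,0,0.0365]},
    {"xyz": [0.0312,0.0131,-0.006],"turn": [0,0,0.0365]},
    {"xyz": [0.0312,0.0131,-0.006],"turn": [0,0,0.0365]},
    {"xyz": [0.0312,0.0131,-0.006],"turn": [0,0,0.0365]},
  ],
  gripper=0.4,
  force=50,
)

```text
clock: 1.9
eef_pos: [522.5, -372.2, 122.7]
eef_rot: [-3.142, 0.0, 0.71]
wrist_force: [-0.1, -1.1, -0.7]
finger_gap: 56.5
```

Emit:
arm_command(
  deltas=[
    {"xyz": [0,0,0]},
    {"xyz": [0,0,0]},
  ],
)

```text
validation failed for argument at $.de...
```

Run:
```python
from h import *
s=read_state(); print(s["clock"],s["eef_pos"],s["eef_rot"],s["finger_gap"],s["wrist_force"],s["joints"])
t=camera("top");sc=camera("scene")
crop(sc,320,100,440,190,6,"s1.png"); crop(t,365,160,465,240,7,"t1.png")
```

```text
1.9 [ 522.52107681 -372.24085611  122.6958617 ] [-3.14155345e+00  4.76681416e-05  7.09969911e-01] 56.4651028510306 [-0.14230456 -1.0974729  -0.65760054] [-6.76058276e-01  5.64523882e-01  1.31696760e+00 -4.16478450e-05
  1.26014847e+00  1.84780872e-01]
```

View pics/s1.png

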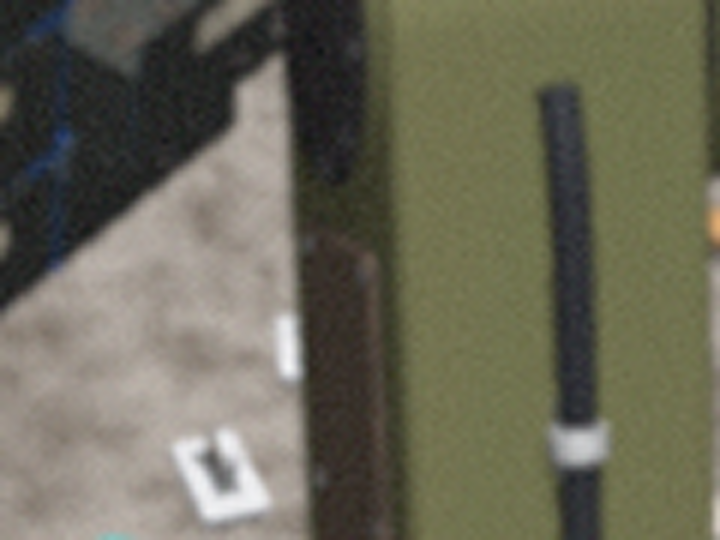

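Emit:
arm_command(
  deltas=[
    {"xyz": [-0.001,0,-0.0125],"turn": [0,0,0]},
    {"xyz": [0,0,-0.0125],"turn": [0,0,0]},
    {"xyz": [0,0,-0.0125],"turn": [0,0,0]},
    {"xyz": [0,0,-0.0125],"turn": [0,0,0]},
    {"xyz": [0,0,-0.0125],"turn": [0,0,0]},
    {"xyz": [0,0,-0.0125],"turn": [0,0,0]},
    {"xyz": [0,0,-0.0125],"turn": [0,0,0]},
    {"xyz": [0,0,-0.0105],"turn": [0,0,0]},
    {"xyz": [0,0,0],"turn": [0,0,0]},
  ],
)

```text
clock: 3.12
eef_pos: [520.2, -372.5, 24.0]
eef_rot: [-3.14, 0.0, 0.709]
wrist_force: [1.5, 0.3, 0.3]
finger_gap: 56.6
```

Emit:
arm_command(
  deltas=[
    {"xyz": [0,0,0],"turn": [0,0,0]},
    {"xyz": [0,0,0],"turn": [0,0,0]},
    {"xyz": [0,0,0],"turn": [0,0,0]},
    {"xyz": [0,0,0],"turn": [0,0,0]},
    {"xyz": [0,0,0],"turn": [0,0,0]},
    {"xyz": [0,0,0],"turn": [0,0,0]},
  ],
  gripper=1,
  force=50,
)

```text
clock: 3.88
eef_pos: [520.5, -372.7, 25.0]
eef_rot: [-3.141, 0.0, 0.709]
wrist_force: [-0.7, 0.2, 1.0]
finger_gap: 11.4
```

Emit:
arm_command(
  deltas=[
    {"xyz": [0,0,0.008],"turn": [0,0,0]},
    {"xyz": [0,0,0.012],"turn": [0,0,0]},
    {"xyz": [0,0,0.018],"turn": [0,0,0]},
    {"xyz": [0,0,0.018],"turn": [0,0,0]},
    {"xyz": [0,0,0.018],"turn": [0,0,0]},
    {"xyz": [0,0,0.016],"turn": [0,0,0]},
  ],
)

```text
clock: 4.62
eef_pos: [520.6, -372.8, 116.5]
eef_rot: [3.141, -0.0, 0.709]
wrist_force: [-0.3, -0.3, -2.8]
finger_gap: 11.5
```

Emit:
arm_command(
  deltas=[
    {"xyz": [0.0045,0.041,0],"turn": [0,0,-0.0537]},
    {"xyz": [0.0045,0.041,0],"turn": [0,0,-0.0537]},
    {"xyz": [0.0045,0.041,0],"turn": [0,0,-0.0537]},
    {"xyz": [0.0045,0.041,0],"turn": [0,0,-0.0537]},
    {"xyz": [0.0045,0.041,0],"turn": [0,0,-0.0537]},
    {"xyz": [0.0045,0.041,0],"turn": [0,0,-0.0537]},
    {"xyz": [0.0045,0.041,0],"turn": [0,0,-0.0537]},
    {"xyz": [0.0045,0.041,0],"turn": [0,0,-0.0537]},
    {"xyz": [0.0045,0.041,0],"turn": [0,0,-0.0537]},
    {"xyz": [0.0045,0.041,0],"turn": [0,0,-0.0537]},
    {"xyz": [0.0045,0.041,0],"turn": [0,0,-0.0537]},
    {"xyz": [0.0045,0.041,0],"turn": [0,0,-0.0537]},
  ],
)

```text
clock: 6.12
eef_pos: [574.6, 120.6, 115.6]
eef_rot: [-3.142, -0.0, 0.063]
wrist_force: [0.4, -0.6, -3.1]
finger_gap: 11.5
```

Emit:
arm_command(
  deltas=[
    {"xyz": [0,0,0],"turn": [0,0,0]},
    {"xyz": [0,0,0],"turn": [0,0,0]},
    {"xyz": [0,0,0],"turn": [0,0,0]},
  ],
)

```text
clock: 6.5
eef_pos: [574.6, 118.3, 115.2]
eef_rot: [3.141, -0.0, 0.064]
wrist_force: [-0.1, -0.5, -3.3]
finger_gap: 11.6
```

Run:
```python
from h import *
s=read_state(); print(s["clock"],s["eef_pos"],s["eef_rot"],s["finger_gap"],s["wrist_force"],s["joints"])
t=camera("top");sc=camera("scene")
crop(sc,190,150,330,280,5,"s2.png"); crop(t,215,100,335,245,4,"t2.png")
```

```text
6.5 [574.558629   118.28328283 115.15888931] [ 3.14148534e+00 -2.21176965e-05  6.35582014e-02] 11.624495210377589 [-0.1302765  -0.532146   -3.30273468] [ 1.40650532e-01  4.54267558e-01  1.50181952e+00 -1.17299218e-04
  1.18549179e+00  1.64793274e+00]
```

View pics/s2.png

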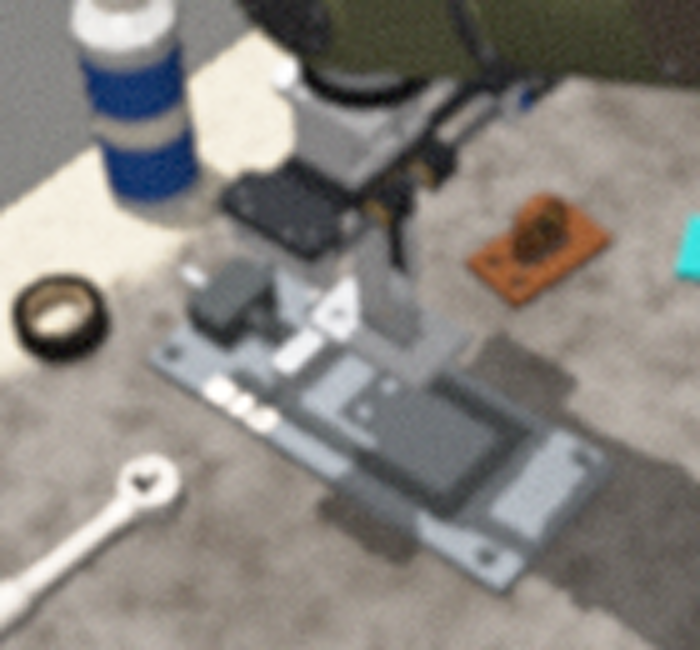

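View pics/t2.png

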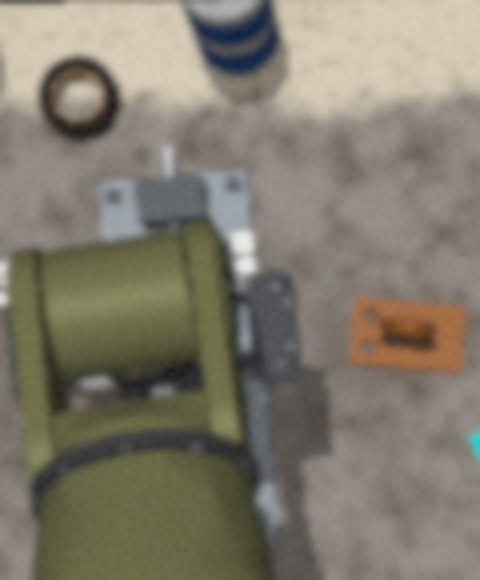

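Run:
```python
from h import *
s=camera("scene");t=camera("top")
a=.0645;ux=np.array([np.cos(a),np.sin(a)]);uy=np.array([-ux[1],ux[0]]);o=np.array([589,121])
for n,c,z in(("top",t,20),("top",t,16),("scene",s,20),("scene",s,16)):
    im=cv2.imread(f"pics/{n}0.png",0).astype(np.float32)
    for xs in(np.arange(-60,-15,2),np.arange(-15,30,2)):
      v=np.arange(-56,56.1,1)
      P=np.array([[*(o+ux*x+uy*w),z] for x in xs for w in v])
      q=proj(c,P).astype(np.float32)
      pr=cv2.remap(im,q[:,0].reshape(len(xs),-1).copy(),q[:,1].reshape(len(xs),-1).copy(),cv2.INTER_LINEAR).mean(0)
      d=np.clip(np.median(pr)-15-pr,0,None)
      cL=[(d*v)[(sg*v>15)&(sg*v<52)].sum()/d[(sg*v>15)&(sg*v<52)].sum() for sg in(-1,1)]
      print(n,z,xs[0],"centres",np.round(cL,2),"mid",np.mean(cL).round(2))
    # end rail along x
    v=np.arange(-20,21,2);x=np.arange(-110,60,1)
    P=np.array([[*(o+ux*k+uy*w),z] for w in v for k in x]);q=proj(c,P).astype(np.float32)
    pr=cv2.remap(im,q[:,0].reshape(len(v),-1).copy(),q[:,1].reshape(len(v),-1).copy(),cv2.INTER_LINEAR).mean(0)
    print(n,[ (int(k),int(p)) for k,p in zip(x,pr) if k in range(-96,-64,2) or k in range(30,60,2)])
```

```text
top 20 -60 centres [-35.25  34.13] mid -0.56
top 20 -15 centres [-35.37  34.68] mid -0.34
top [(-96, 153), (-94, 150), (-92, 142), (-90, 129), (-88, 114), (-86, 106), (-84, 103), (-82, 104), (-80, 109), (-78, 118), (-76, 130), (-74, 142), (-72, 150), (-70, 154), (-68, 155), (-66, 156), (30, 159), (32, 159), (34, 157), (36, 153), (38, 144), (40, 130), (42, 121), (44, 129), (46, 156), (48, 190), (50, 213), (52, 222), (54, 224), (56, 222), (58, 218)]
top 16 -60 centres [-35.    34.56] mid -0.22
top 16 -15 centres [-35.11  35.11] mid 0.0
top [(-96, 153), (-94, 151), (-92, 143), (-90, 131), (-88, 116), (-86, 107), (-84, 103), (-82, 104), (-80, 108), (-78, 116), (-76, 129), (-74, 141), (-72, 149), (-70, 153), (-68, 155), (-66, 156), (30, 159), (32, 159), (34, 158), (36, 155), (38, 148), (40, 135), (42, 123), (44, 123), (46, 147), (48, 179), (50, 208), (52, 220), (54, 223), (56, 223), (58, 220)]
scene 20 -60 centres [-30.91  38.48] mid 3.78
scene 20 -15 centres [-31.52  38.53] mid 3.5
scene [(-96, 174), (-94, 163), (-92, 145), (-90, 123), (-88, 105), (-86, 100), (-84, 104), (-82, 110), (-80, 117), (-78, 127), (-76, 141), (-74, 157), (-72, 169), (-70, 178), (-68, 181), (-66, 181), (30, 186), (32, 182), (34, 176), (36, 163), (38, 145), (40, 127), (42, 114), (44, 106), (46, 104), (48, 106), (50, 113), (52, 130), (54, 158), (56, 190), (58, 215)]
scene 16 -60 centres [-33.24  36.4 ] mid 1.58
scene 16 -15 centres [-33.43  36.43] mid 1.5
scene [(-96, 178), (-94, 173), (-92, 162), (-90, 143), (-88, 121), (-86, 104), (-84, 100), (-82, 104), (-80, 110), (-78, 117), (-76, 128), (-74, 142), (-72, 158), (-70, 170), (-68, 179), (-66, 181), (30, 187), (32, 187), (34, 184), (36, 177), (38, 166), (40, 149), (42, 131), (44, 116), (46, 108), (48, 104), (50, 105), (52, 111), (54, 125), (56, 150), (58, 181)]
```

Run:
```python
from h import *
s=camera("scene"); st=read_state(); p=st["eef_pos"]; a=st["eef_rot"][2]; print(p)
ux=np.array([np.cos(a),np.sin(a)]);uy=np.array([-ux[1],ux[0]])
zb=p[2]-25+8
C=np.array([[*(p[:2]+ux*x+uy*y),zb] for x,y in((42,25),(42,-25),(-42,-25),(-42,25))])
q=proj(s,C);print(((q-[190,150]+.4)*5).round(0).tolist())
x0,y0=240,190
im=cv2.resize(s["color"][y0:240,x0:300,::-1],None,fx=12,fy=12,interpolation=cv2.INTER_CUBIC)
for k in q: cv2.circle(im,tuple(int(v) for v in ((k-[x0,y0]+.5)*12)),4,(0,0,255),1)
cv2.imwrite("pics/s3.png",im)
```

```text
[574.55912772 118.80168468 115.02194772]
[[307.0, 320.0], [363.0, 268.0], [474.0, 336.0], [418.0, 390.0]]
```

View pics/s3.png

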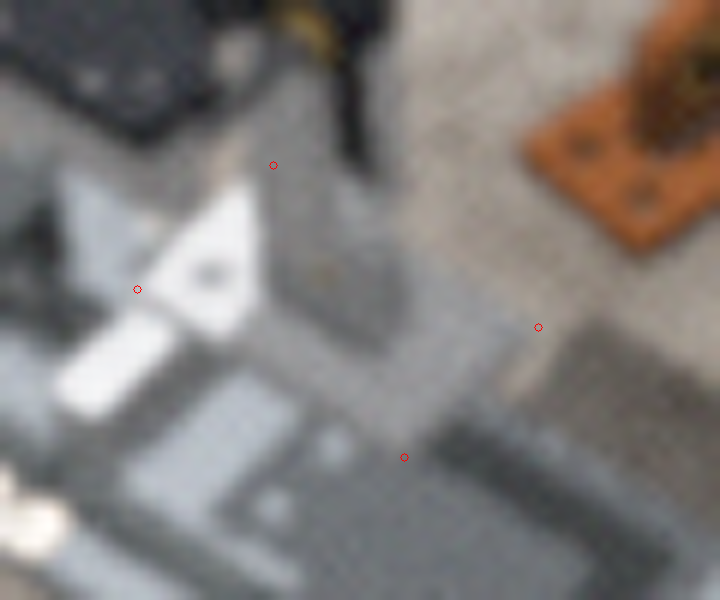

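Emit:
arm_command(
  deltas=[
    {"xyz": [0,0.003,-0.01],"turn": [0,0,0]},
    {"xyz": [0,0,-0.014],"turn": [0,0,0]},
    {"xyz": [0,0,-0.014],"turn": [0,0,0]},
    {"xyz": [0,0,-0.014],"turn": [0,0,0]},
    {"xyz": [0,0,-0.012],"turn": [0,0,0]},
    {"xyz": [0,0,0],"turn": [0,0,0]},
    {"xyz": [0,0,0],"turn": [0,0,0]},
  ],
)

```text
clock: 7.62
eef_pos: [574.8, 122.3, 51.4]
eef_rot: [-3.142, -0.001, 0.064]
wrist_force: [-0.4, 0.5, -3.5]
finger_gap: 11.7
```

Run:
```python
from h import *
s=camera("scene"); 
for i in range(3):
    camera("top"); st=read_state(); print(st["eef_pos"],st["eef_rot"],st["finger_gap"])
p=st["eef_pos"]; a=st["eef_rot"][2]
ux=np.array([np.cos(a),np.sin(a)]);uy=np.array([-ux[1],ux[0]])
C=np.array([[*(p[:2]+ux*x+uy*y),p[2]-25+8] for x,y in((42,25),(42,-25),(-42,-25),(-42,25))])
q=proj(s,C)
x0,y0=225,195
im=cv2.resize(s["color"][y0:255,x0:305,::-1],None,fx=10,fy=10,interpolation=cv2.INTER_CUBIC)
for k in q: cv2.circle(im,tuple(int(v) for v in ((k-[x0,y0]+.5)*10)),4,(0,0,255),1)
cv2.imwrite("pics/s4.png",im)
```

```text
[574.871636   122.31326713  51.55710556] [-3.14151841e+00 -1.05190314e-03  6.44261140e-02] 11.526419873853172
[574.80216588 122.29881359  51.50038135] [-3.14152104e+00 -9.20441945e-04  6.44393689e-02] 11.689984794907772
[574.72199738 122.26347422  51.3875122 ] [-3.14153743e+00 -7.19326183e-04  6.43753145e-02] 11.57037493299592
```

View pics/s4.png

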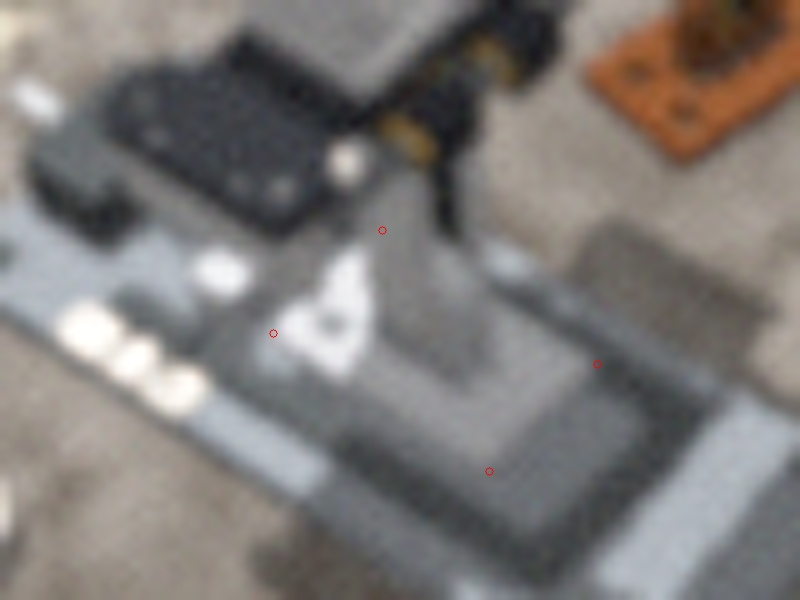

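Emit:
arm_command(
  deltas=[
    {"xyz": [0,-0.0012,-0.004],"turn": [0,0,0]},
    {"xyz": [0,0,-0.004],"turn": [0,0,0]},
    {"xyz": [0,0,-0.003],"turn": [0,0,0]},
    {"xyz": [0,0,-0.0015],"turn": [0,0,0]},
    {"xyz": [0,0,0],"turn": [0,0,0]},
    {"xyz": [0,0,0],"turn": [0,0,0]},
  ],
)

```text
clock: 8.57
eef_pos: [574.6, 121.1, 38.5]
eef_rot: [-3.142, -0.0, 0.064]
wrist_force: [-0.4, 0.4, -3.2]
finger_gap: 11.5
```

Emit:
arm_command(
  deltas=[
    {"xyz": [0,0,-0.001],"turn": [0,0,0]},
    {"xyz": [0,0,-0.0005],"turn": [0,0,0]},
    {"xyz": [0,0,0],"turn": [0,0,0]},
  ],
)

```text
clock: 8.95
eef_pos: [574.5, 121.0, 37.0]
eef_rot: [3.142, -0.0, 0.064]
wrist_force: [0.2, -0.5, -3.1]
finger_gap: 11.4
```

Emit:
arm_command(
  deltas=[
    {"xyz": [0,0,-0.0005],"turn": [0,0,0]},
    {"xyz": [0,0,0],"turn": [0,0,0]},
  ],
)

```text
clock: 9.2
eef_pos: [574.6, 121.1, 36.9]
eef_rot: [-3.142, -0.0, 0.064]
wrist_force: [-3.7, 0.6, 4.7]
finger_gap: 11.5
```

Emit:
arm_command(
  deltas=[
    {"xyz": [0,0,0],"turn": [0,0,0]},
    {"xyz": [0,0,0],"turn": [0,0,0]},
    {"xyz": [0,0,0],"turn": [0,0,0]},
    {"xyz": [0,0,0],"turn": [0,0,0]},
  ],
  gripper=0.8,
)

```text
clock: 9.7
eef_pos: [574.6, 121.0, 36.4]
eef_rot: [3.142, -0.0, 0.064]
wrist_force: [0.3, -0.4, -0.6]
finger_gap: 18.7
```

Run:
```python
from h import *
s=camera("scene"); crop(s,225,195,305,255,10,"s5.png")
```

```text
(no output)
```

View pics/s5.png

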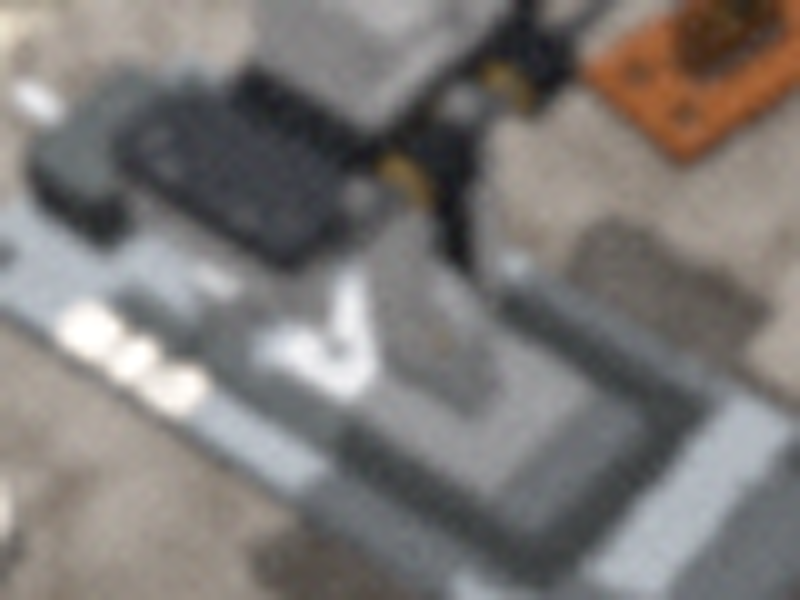

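Emit:
arm_command(
  deltas=[
    {"xyz": [0,0,0],"turn": [0,0,0]},
    {"xyz": [0,0,0],"turn": [0,0,0]},
    {"xyz": [0,0,0],"turn": [0,0,0]},
    {"xyz": [0,0,0],"turn": [0,0,0]},
  ],
  gripper=1,
  force=60,
)

```text
clock: 10.25
eef_pos: [574.5, 121.1, 36.4]
eef_rot: [-3.142, -0.0, 0.064]
wrist_force: [0.7, -0.4, -0.7]
finger_gap: 11.7
```

Emit:
arm_command(
  deltas=[
    {"xyz": [0.003,0.0002,0],"turn": [0,0,0]},
    {"xyz": [0.003,0.0002,0],"turn": [0,0,0]},
    {"xyz": [0.003,0.0002,0],"turn": [0,0,0]},
    {"xyz": [0.003,0.0002,0],"turn": [0,0,0]},
  ],
)

```text
clock: 10.75
eef_pos: [586.7, 121.9, 36.4]
eef_rot: [-3.142, 0.0, 0.064]
wrist_force: [-1.9, -0.3, 0.6]
finger_gap: 11.5
```

Emit:
arm_command(
  deltas=[
    {"xyz": [0.0015,0.0001,0],"turn": [0,0,0]},
    {"xyz": [0.0015,0.0001,0],"turn": [0,0,0]},
  ],
)

```text
clock: 11.0
eef_pos: [589.6, 122.1, 36.4]
eef_rot: [3.142, 0.0, 0.064]
wrist_force: [-2.3, 0.1, 1.1]
finger_gap: 11.5
```

Emit:
arm_command(
  deltas=[
    {"xyz": [0.0015,0.0001,0],"turn": [0,0,0]},
    {"xyz": [0.0015,0.0001,0],"turn": [0,0,0]},
  ],
)

```text
clock: 11.25
eef_pos: [592.1, 122.2, 36.5]
eef_rot: [3.141, 0.001, 0.064]
wrist_force: [-7.1, -2.0, 3.2]
finger_gap: 11.3
```

Emit:
arm_command(
  deltas=[
    {"xyz": [0.0015,0.0001,0],"turn": [0,0,0]},
    {"xyz": [0.0015,0.0001,0],"turn": [0,0,0]},
  ],
)

```text
clock: 11.5
eef_pos: [594.9, 122.4, 36.5]
eef_rot: [3.141, 0.002, 0.064]
wrist_force: [-8.6, -1.7, 5.5]
finger_gap: 11.5
```

Emit:
arm_command(
  deltas=[
    {"xyz": [0.0015,0.0001,0],"turn": [0,0,0]},
    {"xyz": [0.0015,0.0001,0],"turn": [0,0,0]},
  ],
)

```text
clock: 11.75
eef_pos: [597.7, 122.6, 36.5]
eef_rot: [3.141, 0.002, 0.065]
wrist_force: [-11.0, -1.4, 8.3]
finger_gap: 11.4
```

Emit:
arm_command(
  deltas=[
    {"xyz": [0.0015,0.0001,0],"turn": [0,0,0]},
    {"xyz": [0.0015,0.0001,0],"turn": [0,0,0]},
    {"xyz": [0.001,0.0001,0],"turn": [0,0,0]},
    {"xyz": [0,0,0],"turn": [0,0,0]},
  ],
)

```text
clock: 12.25
eef_pos: [601.4, 122.8, 36.6]
eef_rot: [3.141, 0.003, 0.064]
wrist_force: [-11.6, -1.3, 6.7]
finger_gap: 11.5
```

Run:
```python
from h import *
s=camera("scene"); crop(s,215,185,305,255,8,"s6.png"); t=camera("top"); crop(t,230,135,300,195,10,"t6.png")
```

```text
(no output)
```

View pics/s6.png

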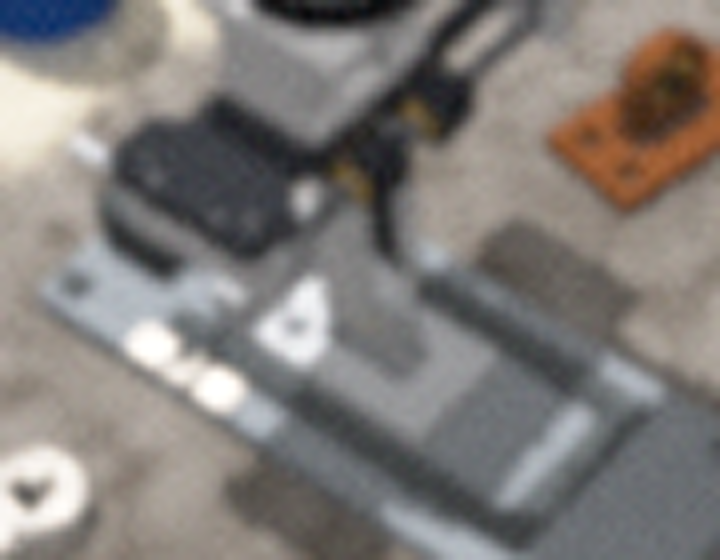

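View pics/t6.png

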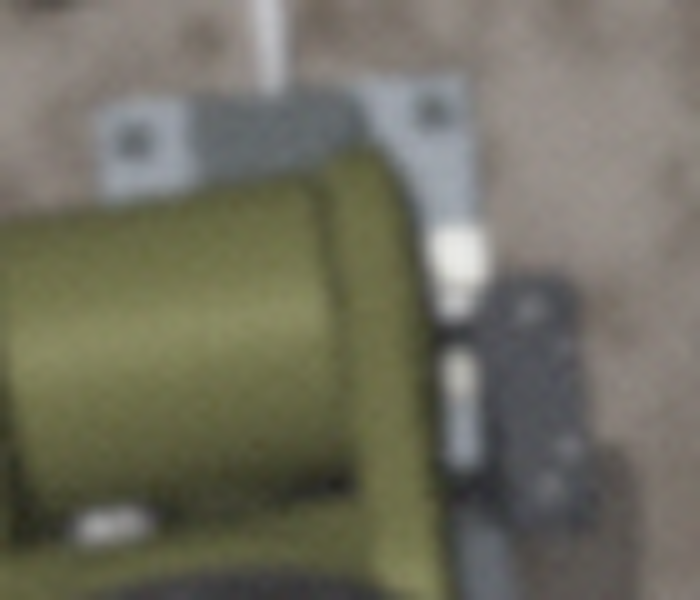

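Emit:
arm_command(
  deltas=[
    {"xyz": [0.0012,0.0001,0],"turn": [0,0,0]},
    {"xyz": [0.0012,0.0001,0],"turn": [0,0,0]},
    {"xyz": [0.0011,0,0],"turn": [0,0,0]},
    {"xyz": [0,0,0],"turn": [0,0,0]},
    {"xyz": [0,0,0],"turn": [0,0,0]},
  ],
)

```text
clock: 12.98
eef_pos: [604.7, 123.0, 36.6]
eef_rot: [3.141, 0.003, 0.065]
wrist_force: [-13.7, -2.4, 9.6]
finger_gap: 11.6
```

```bash
python3 - <<'E'
from h import *
s=camera("scene"); crop(s,222,215,257,245,20,"s7.png")
s["color"]=cv2.imread("pics/scene0.png")[:,:,::-1]; crop(s,222,215,257,245,20,"s7a.png")
t=camera("top"); crop(t,270,150,300,185,16,"t7.png"); t["color"]=cv2.imread("pics/top0.png")[:,:,::-1];crop(t,270,150,300,185,16,"t7a.png")
E
python3 -c "
import cv2,numpy as np
a=np.hstack([cv2.imread('pics/s7a.png'),cv2.imread('pics/s7.png')]);cv2.imwrite('pics/s7c.png',cv2.resize(a,(800,343)))
a=np.hstack([cv2.imread('pics/t7a.png'),cv2.imread('pics/t7.png')]);cv2.imwrite('pics/t7c.png',cv2.resize(a,(800,466)))"
```

```text
(no output)
```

View pics/s7c.png

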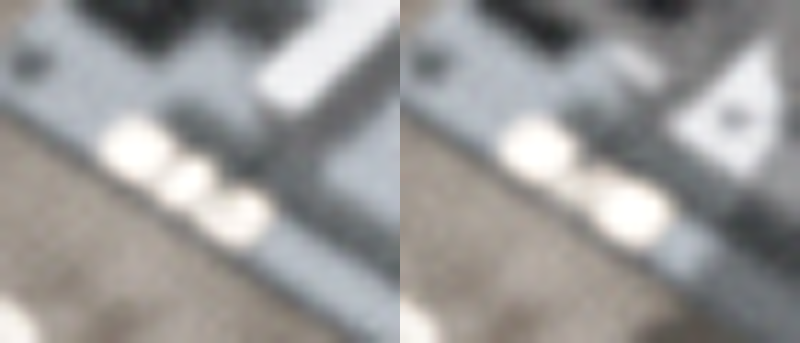

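View pics/t7c.png

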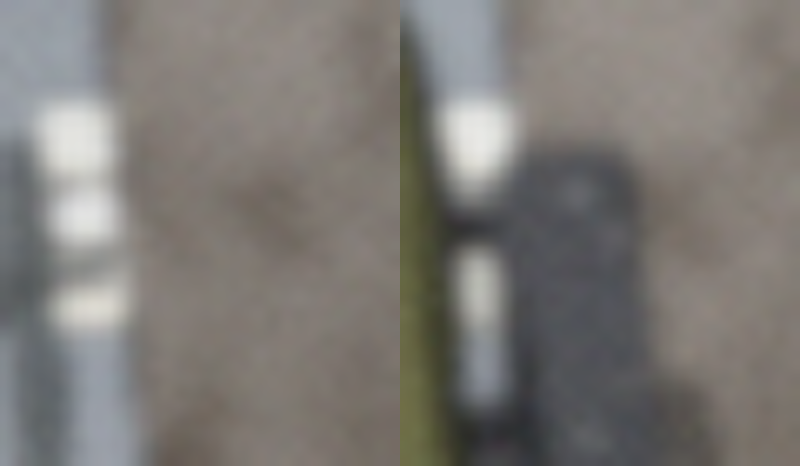

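Emit:
arm_command(
  deltas=[
    {"xyz": [0,0,0],"turn": [0,0,0]},
    {"xyz": [0,0,0],"turn": [0,0,0]},
    {"xyz": [0,0,0],"turn": [0,0,0]},
    {"xyz": [0,0,0],"turn": [0,0,0]},
    {"xyz": [0,0,0],"turn": [0,0,0]},
    {"xyz": [0,0,0],"turn": [0,0,0]},
    {"xyz": [0,0,0],"turn": [0,0,0]},
    {"xyz": [0,0,0],"turn": [0,0,0]},
    {"xyz": [0,0,0],"turn": [0,0,0]},
    {"xyz": [0,0,0],"turn": [0,0,0]},
    {"xyz": [0,0,0],"turn": [0,0,0]},
    {"xyz": [0,0,0],"turn": [0,0,0]},
  ],
)

```text
clock: 14.58
eef_pos: [604.7, 123.0, 36.6]
eef_rot: [3.141, 0.003, 0.065]
wrist_force: [-13.7, -1.3, 9.2]
finger_gap: 11.4
```

Emit:
arm_command(
  deltas=[
    {"xyz": [0,0,0],"turn": [0,0,0]},
    {"xyz": [0,0,0],"turn": [0,0,0]},
    {"xyz": [0,0,0],"turn": [0,0,0]},
    {"xyz": [0,0,0],"turn": [0,0,0]},
    {"xyz": [0,0,0],"turn": [0,0,0]},
    {"xyz": [0,0,0],"turn": [0,0,0]},
    {"xyz": [0,0,0],"turn": [0,0,0]},
    {"xyz": [0,0,0],"turn": [0,0,0]},
    {"xyz": [0,0,0],"turn": [0,0,0]},
    {"xyz": [0,0,0],"turn": [0,0,0]},
    {"xyz": [0,0,0],"turn": [0,0,0]},
    {"xyz": [0,0,0],"turn": [0,0,0]},
  ],
)

```text
clock: 16.08
eef_pos: [604.7, 123.0, 36.6]
eef_rot: [3.141, 0.003, 0.065]
wrist_force: [-13.8, -1.6, 9.1]
finger_gap: 11.4
```

Emit:
arm_command(
  deltas=[
    {"xyz": [0,0,0],"turn": [0,0,0]},
    {"xyz": [0,0,0],"turn": [0,0,0]},
    {"xyz": [0,0,0],"turn": [0,0,0]},
    {"xyz": [0,0,0],"turn": [0,0,0]},
    {"xyz": [0,0,0],"turn": [0,0,0]},
    {"xyz": [0,0,0],"turn": [0,0,0]},
    {"xyz": [0,0,0],"turn": [0,0,0]},
    {"xyz": [0,0,0],"turn": [0,0,0]},
    {"xyz": [0,0,0],"turn": [0,0,0]},
    {"xyz": [0,0,0],"turn": [0,0,0]},
  ],
)

```text
clock: 17.32
eef_pos: [604.7, 123.0, 36.6]
eef_rot: [3.141, 0.003, 0.064]
wrist_force: [-12.8, -1.0, 9.7]
finger_gap: 11.3
```

Run:
```python
from h import *
s=camera("scene"); crop(s,215,185,305,255,8,"s8.png")
t=camera("top"); cv2.imwrite("pics/t8.png",t["color"][:,:,::-1]); st=read_state(); print(st["clock"],st["eef_pos"],st["wrist_force"],st["finger_gap"])
```

```text
17.425 [604.69613794 123.04843454  36.54942947] [-12.7444144   -2.11477044   8.60663659] 11.646075790254594
```

View pics/s8.png

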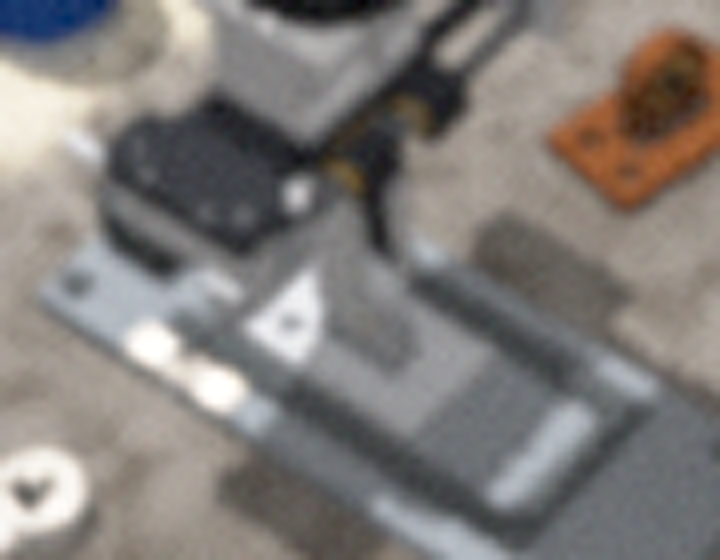

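View pics/t8.png

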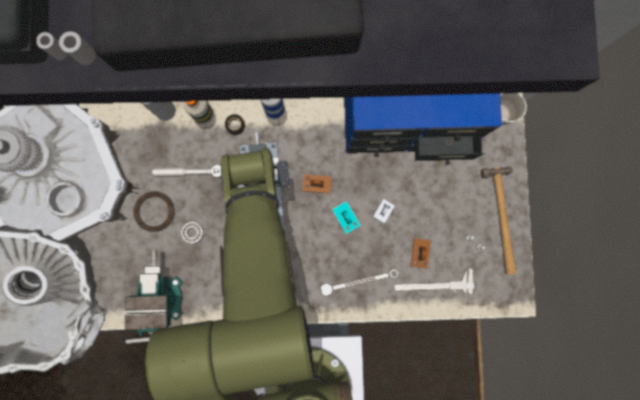

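Run:
```python
from h import *
c=camera("top"); a=.0645;ux=np.array([np.cos(a),np.sin(a)]);uy=np.array([-ux[1],ux[0]]);o=np.array([588,121.])
x=np.arange(125,185,1.);v=np.arange(-3,4,1.)
out={}
for f in("top0","t8"):
    im=cv2.imread(f"pics/{f}.png",0).astype(np.float32)
    P=np.array([[*(o+ux*k+uy*w),26] for w in v for k in x]);q=proj(c,P).astype(np.float32)
    pr=cv2.remap(im,q[:,0].reshape(len(v),-1).copy(),q[:,1].reshape(len(v),-1).copy(),cv2.INTER_LINEAR).mean(0)
    print(f,pr[::3].astype(int))
    i=np.argmin(np.diff(cv2.GaussianBlur(pr.reshape(1,-1),(9,1),2)[0])[15:])+15; print("tip",x[i])
```

```text
top0 [ 98  97 102 117 137 149 154 159 161 163 162 152 140 132 132 133 137 140
 145 150]
tip 158.0
t8 [103 103 107 122 143 156 161 165 169 172 175 175 175 174 171 164 156 152
 152 157]
tip 170.0
```

```bash
python3 -c "
from cell import *
print(sign_off())"
```

```text
the job is handed in; nothing more can be done
None
```

The larger bracket is lying flat in the pocket, two-hole end towards the stop, and the arm is still gripping it and pressing it against the stop. I gripped it by its lug, set it down clear of the stop, then opened and regripped it before sliding it forward. I held it there for over 4 s, then handed the job in at about 17.4 s of the 48 s.

- **Stop travel:** the three estimates are about 14 mm from the tool position after contact, about 12 mm from the push rod's shift in the top view, and about 14–15 mm from the force. They differ by about 2 mm, but all lie well between the lines at 7 and 21 mm and far short of the 30 mm end. The force estimate uses 13–14 N at the wrist, less bed friction I judged at about 2.5 N.
- **Steadiness:** the tool position stayed the same to 0.1 mm through the hold, with the gripper closed at about 11.5 mm on the lug.
- **Pointers:** the scene picture shows the near pointer between the two lines. The far scale is half hidden by the gripper, so I could not read that pointer.
- **Fixture position:** the two cameras disagreed by about 1.5 mm on the pocket's centreline, so I used the middle. The bracket went in between the rails with no sideways force of note.
- **Other parts:** in the last top picture the smaller bracket, the ratchet, the bearing and the brown and turquoise look-alikes were where they had been.

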